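# Release a plate reader's locked drawer with the release pin

## Task

The plate reader has no power and its drawer is locked with a dish inside: take the release pin from its stand, push it through the small hole in the top of the reader, behind the drawer, and press the spring catch down gently, keeping it pressed until the drawer has popped out. Then put the pin back upright and fully home in its stand and pull the drawer out all the way, so that the dish can be taken. Never force the pin, and leave the bottle, the beaker and the tape roll where they stand.

Things in the scene. Friction and masses are not known exactly. Their poses are not given: they have to be found in the camera images.
- reader: White bench instrument, fixed, 148 (x) x 150 (y) x 95 (z) mm without its drawer front; origin under it at bench level, x axis pointing away from the drawer. Housing from x = -80 to +68 mm in its frame; flat top at z = 95 mm with a dark display in front and the release hole at the rear. The drawer comes out along the reader's -x.
- release_hole (a point): Centre of the release hole's mouth in the reader's flat top, 42 mm behind the reader's origin. Round vertical hole, 12 mm wide, slightly chamfered, with a thin flat steel ring round it, through a 6 mm plate; z up. Pressing the pin on the reader (top or catch) with over 20 N damages it.
- hole_underside (a point): Centre of the release hole at the plate's underside, 6 mm below its mouth. Under it, past free space, lies the flat 22 mm wide pad of the spring catch, 15 to 37 mm below the top: set differently each time, to be found by feel. It resists with 3 N, plus 0.65 N per mm pressed; the drawer is let go after 6 to 7 mm (7.5 N); at 9 mm (9 N) there is a hard stop.
- drawer (a joint): Drawer of the reader, in m: 0 is shut (up to 0.001 while locked), grows as it comes out, 0.062 is all the way out, against its stop. Let go by the catch it is pushed out by a spring to about 0.022 within a second; it is clear of the catch from 0.014. From there it is pulled by hand (about 1 N, more if fast) and stays where it is left.
- drawer_handle (a point): Middle of the drawer's bar handle: a level steel bar about 90 mm long along the reader's y, 35 mm in front of the grey drawer front, its middle 62 mm above the bench; moves with the drawer; axes as the reader's. The drawer front is 148 mm wide and reaches from 11 to 89 mm above the bench.
- pin_handle (a point): Grasp centre of the release pin: a steel dowel 8 mm thick with a round wooden handle 19 mm thick and 40 mm long on top, 100 mm long in all, about 60 g. This point is on the axis in the middle of the handle, 20 mm above the handle's lower end and 80 mm above the tip. z along the pin, up.
- pin_tip (a point): Lower end of the release pin's steel dowel, on its axis (slightly chamfered; the bare dowel is 60 mm long).
- stand_hole (a point): Centre of the mouth of the hole in the pin stand: a fixed aluminium block 56 x 56 mm, 40 mm high, on a 70 x 70 mm foot. Round vertical hole 11 mm wide with a 2 mm chamfer, 35 mm deep; the pin stands in it on its tip with the whole wooden handle above the block.
- bottle_mid (a point): White sample bottle, 48 mm thick, 112 mm high; this point is on its axis half-way up. To be left alone.
- beaker_mid (a point): Clear beaker, 70 mm wide, 92 mm high; this point is on its axis half-way up. To be left alone.
- tape_mid (a point): Roll of tan tape lying flat, 68 mm wide, 19 mm high; this point is at its centre. To be left alone.
Mind the look-alikes: they are no part of the job. Leave any orange or yellow look-alike of the part that bears stand_hole alone.

How it is judged:
By the outcome, as a careful person would: the job done as asked, in the order asked, and still so for the second after the job is handed in, with the robot touching nothing.
It also fails if it takes over 61 s, if anything falls off the work surface, if the arm or the gripper's body presses on something with over 40 N, if the wrist force passes 120 N, or if a joint passes its speed limit or range.

## Robot

A 7-joint arm with a two-finger parallel gripper is mounted at the origin on a cart in front of the work surface, level with it; the furniture and walls round the work are solid. World frame = base frame: x ahead of the robot, y to its left, z up, the work surface at z = 0. Lengths are in m, angles in rad, forces in N, time in s.
With the tool pointing down it reaches from about 0.425 to 0.875 m from the base axis. Payload 4.7 kg.
Tool frame: the origin (TCP) lies at the very end of the fingers, on their centre line; the grasp point (between the pads) lies 19 mm behind it (robot.hold_point_z is the distance from the TCP to the grasp point, in m); y points along the fingers, z is the direction in which the jaws open and shut, and the axes are right-handed (so a half turn about y gives the same grasp; the last joint's range is limited). The gripper opens to 85 mm and grips with 20 to 120 N. Pads are 22 mm wide; open, the fingers measure 114 mm over their backs; the gripper's body (76 mm by 85 mm) begins 54 mm behind the grasp point. The pads swing forward as they close: fully open they stand 13 mm farther back than shut.
Start: joints at [1.177, 0.321, -0.07, 1.45, 0.023, 1.371, -0.057], TCP at [0.258, -0.597, 0.231] pointing down, gripper open.
Joint ranges: [-2.86, 2.86], [-0.3, 2.09], [-1.38, 1.24], [0.06, 2.45], [-1.56, 4.7], [0.09, 2.05], [-2.69, 2.69]. Speed limits (rad/s): [2.57, 2.57, 3.14, 3.14, 3.14, 3.14, 3.14].

## Interface

Orientations are given as a unit quaternion [x, y, z, w].
In Python, from bench import robot gives the robot as it stands. The module is installed in compiled form; this text tells all that it offers.
- The arm moves only by the tool servo_tool, never from a script. Its argument "rows" is a list of rows, each an object of numbers: "tx", "ty", "tz": the shift along the world's x, y, z in mm; "ax", "ay", "az": the turn, a rotation vector about the world's x, y, z in rad. A call has 1 to 5 rows; each row shifts and turns the commanded pose from where the row before left it; what a row does not reach is not made up. A row lasts 1/8 s, in which the tool goes at most 62.5 mm and 10.7 degrees, less where a joint would pass 70% of its speed; a pose out of reach is approached as far as the arm can. A call is refused whole if a number of a shift passes 62.5 or a number of a turn 0.188, either way. A call with a gripper value outside its range is refused whole. "grip" is the opening in per cent of the stroke, from 0 (shut) to 100 (fully open), set as the call begins (left out, the last holds). The fingers move at their own pace and stop on an object; the grip force is fixed at half the most. Time passes only in rows, so rows that do not move let the fingers close. It gives the time, the measured TCP pose, the force and the opening at its end, in the units of the state.
- robot.get_obs(): the state, without advancing time (a new reading comes with each control period).
- robot.camera(name): name is "side" or "top"; returns (picture, depth): 400x640x3 uint8, red, green, blue; 400x640 float32, m along the optical axis (not along the pixel's ray), 0 where there is no reading.
- robot.camera_params(name): a dict with "fx", "fy", "cx", "cy" (pixels), "world_to_cam" (4x4, takes a point from world to camera coordinates). Camera axes: x right, y down, z forward; pixel columns grow to the right and rows downward; lengths in m; the calibration is good to about 2 mm. A picture is of the moment at which its call begins. camera_params takes no time and is no camera call.
- robot.sign_off(): hands the job in, once; it reports no verdict.
The state is a dict: "t": time; "q": joint angles; "dq": joint speeds; "tau": joint torques, N m; "tcp_pos": TCP position; "eef_rot": TCP orientation; "contact_force": force on the tool from outside, world axes, zero at the start; "ft_torque": the same for the moment, N m; "grip_width": finger opening in m.
Only numpy, scipy, OpenCV 4.12 (cv2) and the standard library are available. Lean on these libraries where they do the work, as an engineer would, in place of code of your own. Each camera call takes 0.05 s, during which the arm holds its last target.

## Working session

There is one attempt and no reset: what is moved stays moved. The work goes in short steps, Python scripts to look and compute and a tool call to move; the robot and the scene stay as the last step left them, time stands still between calls to the robot, and variables do not carry over. Pictures are saved under pics/ and viewed, and the job is handed in when it is done.

Besides the shell and the picture viewer there is one more tool, called after "Emit:" as name(argument=value, ...), one argument or row to a line, values as JSON. servo_tool: Moves the arm, as the interface text tells. Its arguments: {"type":"object","properties":{"rows":{"type":"array","items":{"type":"object","properties":{"tx":{"type":"number"},"ty":{"type":"number"},"tz":{"type":"number"},"ax":{"type":"number"},"ay":{"type":"number"},"az":{"type":"number"}}}},"grip":{"type":"number"}},"required":["rows"]}

```bash
mkdir -p pics; ls
cat > h.py <<'E'
import numpy as np,cv2,json
from bench import robot
def snap(tag):
    for n in ("top","side"):
        im,d=robot.camera(n); p=robot.camera_params(n)
        cv2.imwrite(f"pics/{tag}_{n}.png",im[:,:,::-1]); np.savez(f"{tag}_{n}.npz",im=im,d=d,**{k:np.array(v) for k,v in p.items()})
def load(tag,n): return np.load(f"{tag}_{n}.npz")
def ray(z,u,v):
    T=np.linalg.inv(z['world_to_cam']); d=np.array([(u-z['cx'])/z['fx'],(v-z['cy'])/z['fy'],1.0])
    return T[:3,3],T[:3,:3]@d
def onz(z,u,v,h):
    o,d=ray(z,u,v); s=(h-o[2])/d[2]; return o+s*d
def pt(z,u,v):
    o,d=ray(z,u,v); return o+z['d'][int(round(v)),int(round(u))]*d
def proj(z,P):
    c=z['world_to_cam']@np.append(P,1); return np.array([c[0]/c[2]*z['fx']+z['cx'],c[1]/c[2]*z['fy']+z['cy']])
E
python3 - <<'E'
from h import *
snap("a"); o=robot.get_obs(); print(o)
for n in ("top","side"):
    z=load("a",n); print(n,ray(z,320,200), z['fx'])
print(robot.hold_point_z)
E
```

```text
pics
{'t': 0.1, 'q': array([ 1.17708918,  0.32171869, -0.0700976 ,  1.45156645,  0.02258573,
        1.37078062, -0.05688954]), 'dq': array([ 0.00094505, -0.00217141,  0.00092956, -0.00525805,  0.00269424,
       -0.00069221,  0.00020969]), 'tau': array([ 3.85491721e-04, -4.94876719e+01, -3.84048214e-01, -3.15209806e+01,
        1.28444826e-02,  7.41819385e-03,  3.30190301e-05]), 'tcp_pos': array([ 0.25756598, -0.59626789,  0.23034581]), 'eef_rot': array([-0.14334783,  0.69303222, -0.69187656,  0.14305444]), 'contact_force': array([-0.02502706, -0.0999918 , -0.29149037]), 'ft_torque': array([ 0.03849725,  0.06217984, -0.0262843 ]), 'grip_width': 0.08530367427370504}
top (array([ 0.33415376, -0.14315452,  1.42302837]), array([ 0.13589375,  0.01598209, -0.99065318])) 467.31628285136406
side (array([ 0.44478056, -0.74912929,  0.66468191]), array([ 0.10683974,  0.72356918, -0.68197612])) 388.16649623767125
0.0187
```

View pics/a_top.png

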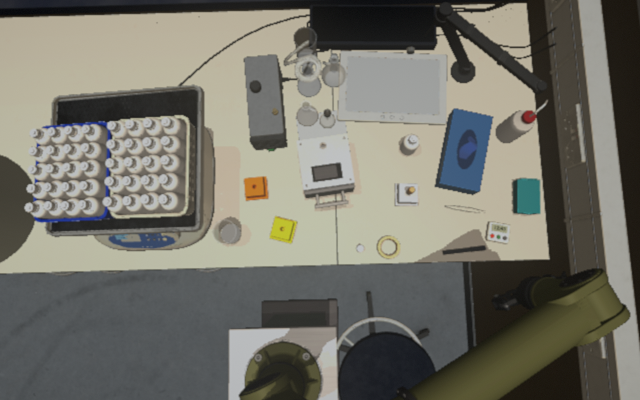

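View pics/a_side.png

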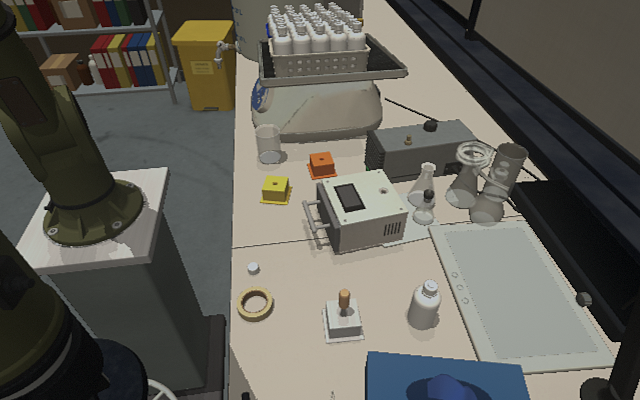

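The top view shows the reader at about (327,165) with its handle at (330,203), the stand with the pin at (406,193), the bottle at (411,145), the tape at (388,246) and the beaker at (229,230). The orange and yellow blocks are the look-alikes. Next I zoom in and measure.

Run:
```python
from h import *
a=cv2.imread("pics/a_top.png"); b=cv2.imread("pics/a_side.png")
cv2.imwrite("pics/z1.png",cv2.resize(a[115:225,290:430],None,fx=5.5,fy=5.4,interpolation=cv2.INTER_CUBIC))
cv2.imwrite("pics/z2.png",cv2.resize(b[160:350,295:450],None,fx=4,fy=3.15,interpolation=cv2.INTER_CUBIC))
```

```text
(no output)
```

View pics/z1.png

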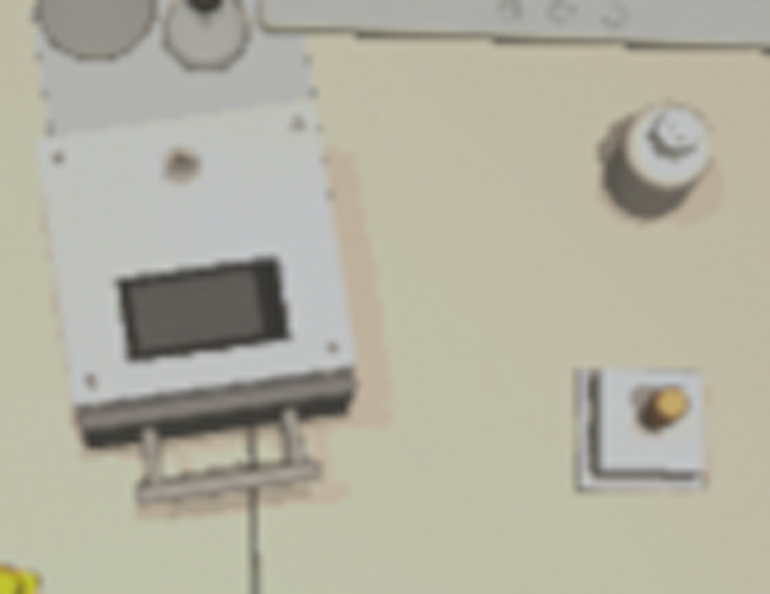

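View pics/z2.png

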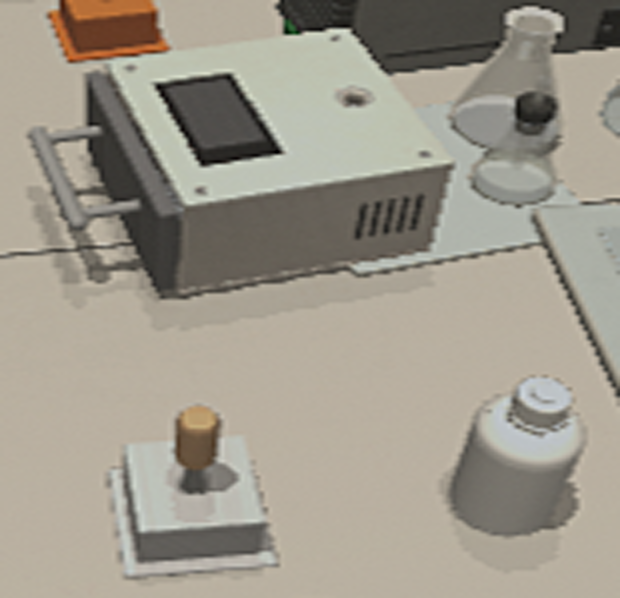

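Run:
```python
from h import *
t=load("a","top"); s=load("a","side")
def zt(U,V): return ((U+.5)/5.5-.5+290,(V+.5)/5.4-.5+115)
def zs(U,V): return ((U+.5)/4-.5+295,(V+.5)/3.15-.5+160)
np.set_printoptions(precision=4,suppress=True)
def tri(p,q):
    o1,d1=ray(t,*p);o2,d2=ray(s,*q)
    A=np.stack([d1,-d2],1);x=np.linalg.lstsq(A,o2-o1,rcond=None)[0]
    return (o1+x[0]*d1+o2+x[1]*d2)/2,np.linalg.norm(o1+x[0]*d1-o2-x[1]*d2)
print("hole",onz(t,*zt(182,164),.095),onz(s,*zs(354,98),.095),tri(zt(182,164),zs(354,98)))
for n,f,z,L in(("top",zt,t,[(42,142),(308,100),(355,370),(78,410)]),("side",zs,s,[(335,30),(453,162),(180,208),(105,63)])):
    P=[onz(z,*f(*p),.095) for p in L];print(n,"corners",*P,np.mean(P,0))
for n,f,z,L in(("topscrews",zt,t,[(58,157),(297,124),(333,347),(91,380)]),("side",zs,s,[(336,38),(425,154),(201,190),(131,68)])):
    P=[onz(z,*f(*p),.095)for p in L];print(n,*P,np.mean(P,0),"fwd",(P[0]+P[1]-P[2]-P[3])/2, "yaw",[np.degrees(np.arctan2(*(a-b)[:2][::-1])) for a,b in((P[0],P[3]),(P[1],P[2]),(P[0],P[1]),(P[3],P[2]))])
print("bar",[onz(t,*zt(*p),.062) for p in((140,493),(320,466))],[onz(s,*zs(*p),.062) for p in((35,135),(80,222))])
print("pin top",onz(t,*zt(672,403),.105),onz(s,*zs(197,414),.105),tri(zt(672,403),zs(197,414)))
print("block",[onz(t,*zt(*p),.04) for p in((600,370),(704,372),(704,470),(600,472))],[onz(s,*zs(*p),.04) for p in((127,452),(244,438),(266,518),(136,530))])
print("dep",pt(t,*zt(230,220)),pt(s,*zs(300,60)))
```

```text
hole [ 0.678  -0.1333  0.095 ] [ 0.6761 -0.1363  0.095 ] (array([ 0.678 , -0.1332,  0.0922]), np.float64(0.0014967826704173764))
top corners [ 0.6922 -0.0593  0.095 ] [ 0.7118 -0.2011  0.095 ] [ 0.5629 -0.2212  0.095 ] [ 0.5451 -0.0757  0.095 ] [ 0.628  -0.1393  0.095 ]
side corners [ 0.6854 -0.0605  0.095 ] [ 0.7099 -0.206   0.095 ] [ 0.5617 -0.2255  0.095 ] [ 0.5461 -0.0777  0.095 ] [ 0.6258 -0.1424  0.095 ]
topscrews [ 0.6837 -0.0676  0.095 ] [ 0.6986 -0.1949  0.095 ] [ 0.5756 -0.2101  0.095 ] [ 0.5611 -0.0828  0.095 ] [ 0.6298 -0.1388  0.095 ] fwd [0.1228 0.0152 0.    ] yaw [np.float64(7.053340960149627), np.float64(7.044246066911741), np.float64(96.67798823696597), np.float64(96.5233099847296)]
side [ 0.6835 -0.0699  0.095 ] [ 0.6978 -0.1965  0.095 ] [ 0.5752 -0.2114  0.095 ] [ 0.5599 -0.0855  0.095 ] [ 0.6291 -0.1408  0.095 ] fwd [0.1231 0.0153 0.    ] yaw [np.float64(7.216691740561769), np.float64(6.946496413069201), np.float64(96.43819566385471), np.float64(96.96433962028375)]
bar [array([ 0.5038, -0.1063,  0.062 ]), array([ 0.5161, -0.2027,  0.062 ])] [array([ 0.5008, -0.1122,  0.062 ]), array([ 0.5142, -0.1998,  0.062 ])]
pin top [ 0.5392 -0.3842  0.105 ] [ 0.5387 -0.3842  0.105 ] (array([ 0.539 , -0.3842,  0.1051]), np.float64(0.0004656047952492427))
block [array([ 0.5689, -0.3579,  0.04  ]), array([ 0.5663, -0.4144,  0.04  ]), array([ 0.5115, -0.4115,  0.04  ]), array([ 0.5118, -0.3552,  0.04  ])] [array([ 0.5129, -0.3624,  0.04  ]), array([ 0.5679, -0.3613,  0.04  ]), array([ 0.5664, -0.4129,  0.04  ]), array([ 0.5089, -0.4115,  0.04  ])]
dep [ 0.6467 -0.1579  0.0938] [ 0.6559 -0.0939  0.0972]
```

Run:
```python
from h import *
from scipy.spatial.transform import Rotation as R
o=robot.get_obs(); r=R.from_quat(o['eef_rot']).as_matrix(); print(r.round(3))
j=r[:,2]; print("jaw yaw",np.degrees(np.arctan2(j[1],j[0])))
tgt=np.radians(6.9)
# desired: tool y down, z jaw along reader x (either sign)
for sgn in(1,-1):
    zz=sgn*np.array([np.cos(tgt),np.sin(tgt),0]); y=np.array([0,0,-1.]); x=np.cross(y,zz)
    D=np.stack([x,y,zz],1); print(sgn,R.from_matrix(D@r.T).as_rotvec())
```

```text
[[-0.918 -0.001  0.397]
 [-0.397  0.002 -0.918]
 [ 0.    -1.    -0.002]]
jaw yaw -66.63162651827953
1 [-8.29265162e-04 -1.60629273e-03  1.28336860e+00]
-1 [-1.73775237e-03  8.97132558e-04 -1.85822323e+00]
```

Emit:
servo_tool(
  rows=[
    {"tx": 40, "ty": 30, "az": 0.183},
    {"tx": 40, "ty": 30, "az": 0.183},
    {"tx": 40, "ty": 30, "az": 0.183},
    {"tx": 40, "ty": 30, "az": 0.183},
    {"tx": 40, "ty": 30, "az": 0.183},
  ],
)

```text
validation failed for argument at $.ro...
```

Emit:
servo_tool(
  rows=[
    {"tx": 40, "ty": 30, "az": 0.183},
    {"tx": 41, "ty": 32, "az": 0.183},
    {"tz": -40},
    {"tz": 0},
  ],
  grip=60,
)

```text
validation failed for argument at $.ro...
```

```bash
cat >> h.py <<'E'
from scipy.spatial.transform import Rotation as R
np.set_printoptions(precision=4,suppress=True)
def st():
    o=robot.get_obs(); r=R.from_quat(o['eef_rot']).as_matrix()
    print("t",round(o['t'],2),"tcp",o['tcp_pos'],"F",o['contact_force'].round(2),"w",round(o['grip_width'],4),"down",r[:,1],"jaw",np.degrees(np.arctan2(r[1,2],r[0,2])).round(2))
    yaw=np.radians(6.9); y=np.array([0,0,-1.]); zz=np.array([np.cos(yaw),np.sin(yaw),0]); D=np.stack([np.cross(y,zz),y,zz],1)
    print("corr rot",R.from_matrix(D@r.T).as_rotvec())
E
python3 -c "
from h import *
st(); snap('b')
a=cv2.imread('pics/b_top.png'); b=cv2.imread('pics/b_side.png')
cv2.imwrite('pics/z3.png',np.hstack([cv2.resize(a[150:250,360:460],(400,400),interpolation=cv2.INTER_CUBIC),cv2.resize(b[240:360,290:410],(400,400),interpolation=cv2.INTER_CUBIC)]))
"
```

```text
t 0.1 tcp [ 0.2576 -0.5963  0.2303] F [-0.03 -0.1  -0.29] w 0.0853 down [-0.0007  0.0015 -1.    ] jaw -66.63
corr rot [-0.0008 -0.0016  1.2834]
```

View pics/z3.png

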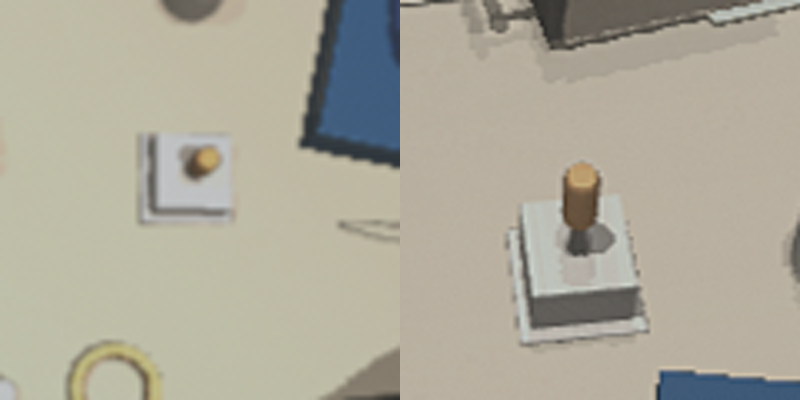

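Both calls were refused, so the arm hasn't moved and the pin is still standing in its stand. I'll retry with every field filled in.

Emit:
servo_tool(
  rows=[
    {"tx": 40, "ty": 30, "tz": 0, "ax": 0, "ay": 0, "az": 0.183},
    {"tx": 40, "ty": 30, "tz": 0, "ax": 0, "ay": 0, "az": 0.183},
    {"tx": 40, "ty": 30, "tz": 0, "ax": 0, "ay": 0, "az": 0.183},
    {"tx": 40, "ty": 30, "tz": 0, "ax": 0, "ay": 0, "az": 0.183},
    {"tx": 40, "ty": 30, "tz": 0, "ax": 0, "ay": 0, "az": 0.183},
  ],
)

```text
t: 0.82
tcp_pos: [0.4588, -0.4456, 0.2312]
eef_rot: [0.436, -0.557, 0.557, -0.436]
contact_force: [0.4, -0.3, -0.3]
grip_width: 0.0851
```

Emit:
servo_tool(
  rows=[
    {"tx": 40, "ty": 30, "tz": 0, "ax": 0, "ay": 0, "az": 0.183},
    {"tx": 41, "ty": 32, "tz": 0, "ax": 0, "ay": 0, "az": 0.183},
    {"tx": 0, "ty": 0, "tz": -50, "ax": 0, "ay": 0, "az": 0},
    {"tx": 0, "ty": 0, "tz": 0, "ax": 0, "ay": 0, "az": 0},
  ],
  grip=70,
)

```text
t: 1.32
tcp_pos: [0.5363, -0.383, 0.1768]
eef_rot: [0.529, -0.473, 0.466, -0.528]
contact_force: [0.5, 0.0, 0.0]
grip_width: 0.0598
```

```bash
python3 -c "
from h import *
st(); snap('c')
a=cv2.imread('pics/c_top.png'); b=cv2.imread('pics/c_side.png')
cv2.imwrite('pics/z4.png',np.hstack([cv2.resize(a[150:250,360:460],(400,400),interpolation=cv2.INTER_CUBIC),cv2.resize(b[240:360,290:410],(400,400),interpolation=cv2.INTER_CUBIC)]))
"
```

```text
t 1.32 tcp [ 0.5363 -0.383   0.1768] F [0.48 0.04 0.02] w 0.0598 down [-0.0076  0.0049 -1.    ] jaw 6.82
corr rot [-0.0049 -0.0076  0.0015]
```

View pics/z4.png

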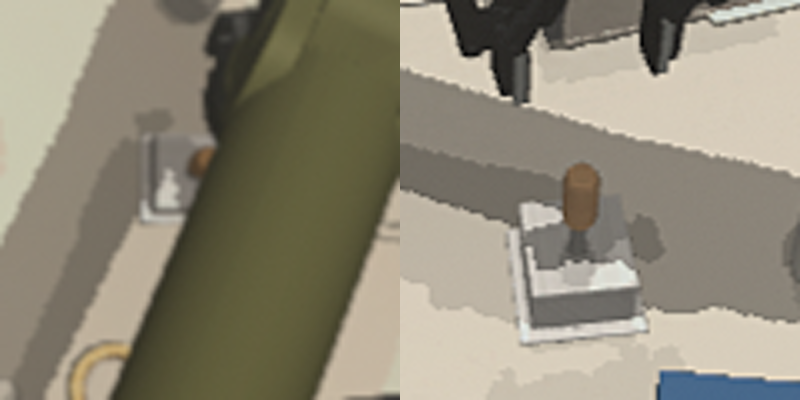

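The side view shows the open fingers above the pin and straddling it. I'll correct the pose and go down.

Emit:
servo_tool(
  rows=[
    {"tx": 0, "ty": 0, "tz": -40, "ax": 0, "ay": 0, "az": 0},
    {"tx": 0, "ty": 0, "tz": -40, "ax": 0, "ay": 0, "az": 0},
    {"tx": 0, "ty": 0, "tz": -20, "ax": 0, "ay": 0, "az": 0},
    {"tx": 0, "ty": 0, "tz": 0, "ax": 0, "ay": 0, "az": 0},
  ],
)

```text
t: 1.92
tcp_pos: [0.5382, -0.3853, 0.0813]
eef_rot: [0.528, -0.47, 0.47, -0.528]
contact_force: [-0.4, -0.9, 0.3]
grip_width: 0.06
```

```bash
python3 -c "
from h import *
st(); snap('d');st()
a=cv2.imread('pics/d_top.png'); b=cv2.imread('pics/d_side.png')
cv2.imwrite('pics/z5.png',np.hstack([cv2.resize(a[150:250,360:460],(400,400),interpolation=cv2.INTER_CUBIC),cv2.resize(b[240:360,290:410],(400,400),interpolation=cv2.INTER_CUBIC)]))
"
```

```text
t 1.93 tcp [ 0.5382 -0.3853  0.0813] F [-0.39 -0.91  0.3 ] w 0.06 down [-0.0008  0.0003 -1.    ] jaw 6.69
corr rot [-0.0003 -0.0008  0.0036]
t 2.02 tcp [ 0.5398 -0.3857  0.0835] F [-0.24 -0.78  0.24] w 0.0603 down [ 0.0026 -0.0019 -1.    ] jaw 6.73
corr rot [0.0018 0.0026 0.003 ]
```

View pics/z5.png

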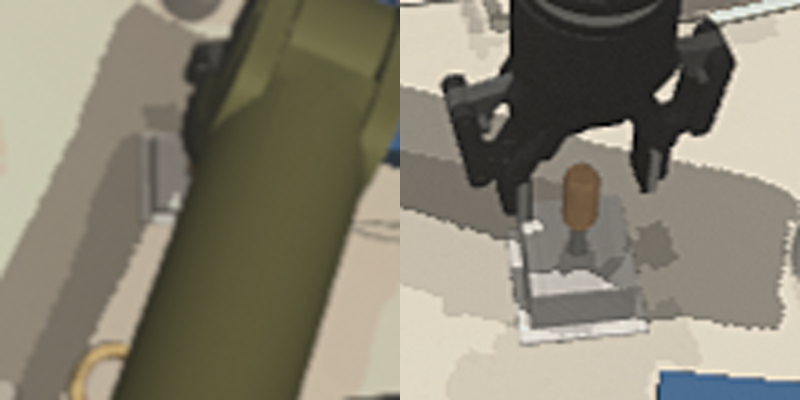

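Emit:
servo_tool(
  rows=[
    {"tx": 0, "ty": 0, "tz": -12, "ax": 0, "ay": 0, "az": 0},
    {"tx": 0, "ty": 0, "tz": 0, "ax": 0, "ay": 0, "az": 0},
  ],
)

```text
t: 2.28
tcp_pos: [0.5384, -0.3845, 0.0689]
eef_rot: [0.529, -0.47, 0.469, -0.529]
contact_force: [-0.1, -1.0, 0.4]
grip_width: 0.0598
```

Emit:
servo_tool(
  rows=[
    {"tx": 0, "ty": 0, "tz": 0, "ax": 0, "ay": 0, "az": 0},
    {"tx": 0, "ty": 0, "tz": 0, "ax": 0, "ay": 0, "az": 0},
    {"tx": 0, "ty": 0, "tz": 0, "ax": 0, "ay": 0, "az": 0},
    {"tx": 0, "ty": 0, "tz": 0, "ax": 0, "ay": 0, "az": 0},
    {"tx": 0, "ty": 0, "tz": 0, "ax": 0, "ay": 0, "az": 0},
  ],
  grip=0,
)

```text
t: 2.9
tcp_pos: [0.539, -0.3848, 0.0698]
eef_rot: [-0.529, 0.469, -0.47, 0.529]
contact_force: [-0.7, 0.1, 3.1]
grip_width: 0.0174
```

```bash
python3 -c "
from h import *
st()"
```

```text
t 2.9 tcp [ 0.539  -0.3848  0.0698] F [-0.66  0.14  3.12] w 0.0174 down [ 0.0006 -0.0005 -1.    ] jaw 6.76
corr rot [0.0005 0.0006 0.0024]
```

Emit:
servo_tool(
  rows=[
    {"tx": 0, "ty": 0, "tz": 20, "ax": 0, "ay": 0, "az": 0},
    {"tx": 0, "ty": 0, "tz": 50, "ax": 0, "ay": 0, "az": 0},
    {"tx": 0, "ty": 0, "tz": 50, "ax": 0, "ay": 0, "az": 0},
    {"tx": 0, "ty": 0, "tz": 0, "ax": 0, "ay": 0, "az": 0},
  ],
)

```text
t: 3.4
tcp_pos: [0.5416, -0.3861, 0.1962]
eef_rot: [-0.528, 0.466, -0.473, 0.529]
contact_force: [0.1, 0.5, -0.7]
grip_width: 0.0174
```

Emit:
servo_tool(
  rows=[
    {"tx": 27, "ty": 50, "tz": 0, "ax": 0, "ay": 0, "az": 0},
    {"tx": 28, "ty": 50, "tz": 0, "ax": 0, "ay": 0, "az": 0},
    {"tx": 28, "ty": 50, "tz": 0, "ax": 0, "ay": 0, "az": 0},
    {"tx": 28, "ty": 50, "tz": 0, "ax": 0, "ay": 0, "az": 0},
    {"tx": 27, "ty": 50, "tz": 0, "ax": 0, "ay": 0, "az": 0},
  ],
)

```text
t: 4.03
tcp_pos: [0.677, -0.1332, 0.189]
eef_rot: [0.529, -0.47, 0.469, -0.528]
contact_force: [0.6, -0.3, -0.8]
grip_width: 0.0171
```

Emit:
servo_tool(
  rows=[
    {"tx": 0, "ty": 0, "tz": 0, "ax": 0, "ay": 0, "az": 0},
    {"tx": 0, "ty": 0, "tz": 0, "ax": 0, "ay": 0, "az": 0},
    {"tx": 0, "ty": 0, "tz": 0, "ax": 0, "ay": 0, "az": 0},
  ],
)

```text
t: 4.4
tcp_pos: [0.676, -0.1372, 0.1891]
eef_rot: [0.528, -0.47, 0.47, -0.527]
contact_force: [-0.2, -0.6, -0.9]
grip_width: 0.0176
```

```bash
python3 -c "
from h import *
st(); snap('e');st()
a=cv2.imread('pics/e_top.png'); b=cv2.imread('pics/e_side.png')
cv2.imwrite('pics/z6.png',np.hstack([cv2.resize(a[100:220,270:390],(400,400),interpolation=cv2.INTER_CUBIC),cv2.resize(b[120:240,320:440],(400,400),interpolation=cv2.INTER_CUBIC)]))
"
```

```text
t 4.4 tcp [ 0.676  -0.1372  0.1891] F [-0.21 -0.59 -0.87] w 0.0176 down [-0.0009 -0.0012 -1.    ] jaw 6.59
corr rot [ 0.0012 -0.0009  0.0054]
t 4.5 tcp [ 0.6762 -0.1369  0.1892] F [-0.57 -0.41 -0.98] w 0.0176 down [-0.0004 -0.0008 -1.    ] jaw 6.6
corr rot [ 0.0008 -0.0004  0.0053]
```

View pics/z6.png

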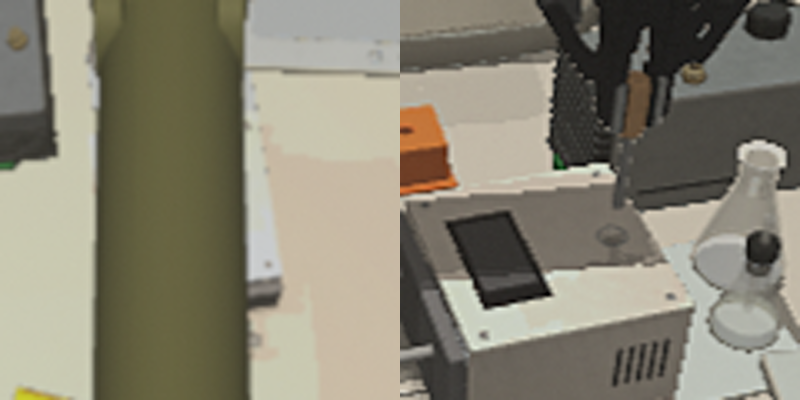

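```bash
python3 -c "
from h import *
s=load('e','side'); p=np.array([.6762,-.1370,.1892])
for dz in(-.065,-.035,-.005,.035): print(dz,proj(s,p+[0,0,dz]))
im=s['im'][:,:,::-1]; cv2.imwrite('pics/z7.png',cv2.resize(im[135:205,365:425],(600,600*70//60 if 0 else 600),interpolation=cv2.INTER_CUBIC))
"
```

```text
-0.065 [384.7237 180.8262]
-0.035 [386.2945 169.9032]
-0.005 [387.9456 158.4217]
0.035 [390.283  142.1675]
```

View pics/z7.png

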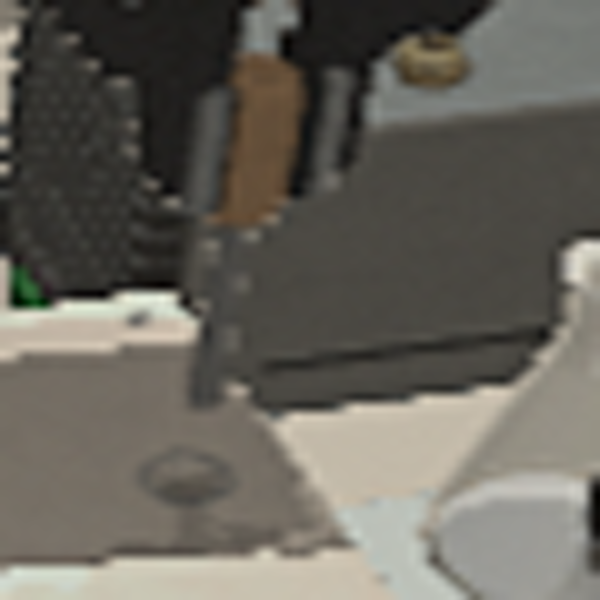

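```bash
python3 -c "
from h import *
t=load('a','top')['im'][:,:,::-1]; s=load('a','side')['im'][:,:,::-1]
cv2.imwrite('pics/z8.png',np.hstack([cv2.resize(t[137:153,315:331],(400,400),interpolation=cv2.INTER_NEAREST),cv2.resize(s[181:201,373:393],(400,400),interpolation=cv2.INTER_NEAREST)]))
"
```

```text
(no output)
```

View pics/z8.png

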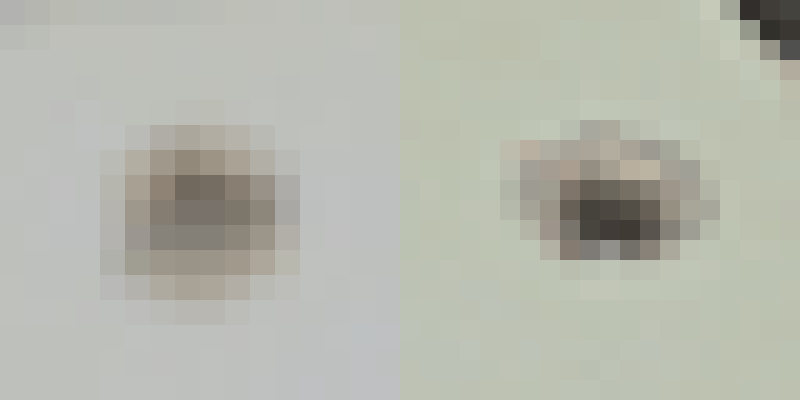

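```bash
python3 -c "
from h import *
t=load('a','top'); s=load('a','side')
print(onz(t,322.5,145.2,.095),onz(s,383,190,.095),onz(s,383,190.4,.095))
for nm,z,(u0,v0,n) in (('t',t,(315,137,16)),('s',s,(375,184,16))):
    g=z['im'][v0:v0+n,u0:u0+n].astype(float); bg=np.median(g.reshape(-1,3),0); w=np.abs(g-bg).sum(2); m=w>30
    n_,l,stt,c=cv2.connectedComponentsWithStats(m.astype(np.uint8)); k=1+np.argmax(stt[1:,4]); vv,uu=np.where(l==k)
    print(nm,stt[k],c[k]+[u0,v0],onz(z,*(c[k]+[u0,v0]),.095))
"
```

```text
[ 0.6773 -0.1328  0.095 ] [ 0.6765 -0.1338  0.095 ] [ 0.6761 -0.1351  0.095 ]
t [ 4  5  8  7 46] [322.3696 145.1087] [ 0.6776 -0.1324  0.095 ]
s [ 3  3 11  7 55] [382.9636 190.3455] [ 0.6761 -0.1349  0.095 ]
```

Emit:
servo_tool(
  rows=[
    {"tx": 0, "ty": 3, "tz": 0, "ax": 0, "ay": 0, "az": 0},
    {"tx": 0, "ty": 0, "tz": -15, "ax": 0, "ay": 0, "az": 0},
    {"tx": 0, "ty": 0, "tz": -9, "ax": 0, "ay": 0, "az": 0},
    {"tx": 0, "ty": 0, "tz": 0, "ax": 0, "ay": 0, "az": 0},
    {"tx": 0, "ty": 0, "tz": 0, "ax": 0, "ay": 0, "az": 0},
  ],
)

```text
t: 5.12
tcp_pos: [0.6768, -0.1317, 0.1653]
eef_rot: [-0.529, 0.47, -0.47, 0.529]
contact_force: [0.7, -0.0, -1.2]
grip_width: 0.0178
```

```bash
python3 -c "
from h import *
st(); im,d=robot.camera('side'); st()
cv2.imwrite('pics/z9.png',cv2.resize(im[150:210,355:415,::-1],(600,600),interpolation=cv2.INTER_CUBIC))
"
```

```text
t 5.12 tcp [ 0.6768 -0.1317  0.1653] F [ 0.73 -0.01 -1.19] w 0.0178 down [ 0.0001  0.     -1.    ] jaw 6.77
corr rot [-0.      0.0001  0.0023]
t 5.17 tcp [ 0.677  -0.1317  0.1656] F [ 0.36  0.36 -0.05] w 0.0177 down [ 0.0006 -0.     -1.    ] jaw 6.76
corr rot [0.     0.0006 0.0024]
```

View pics/z9.png

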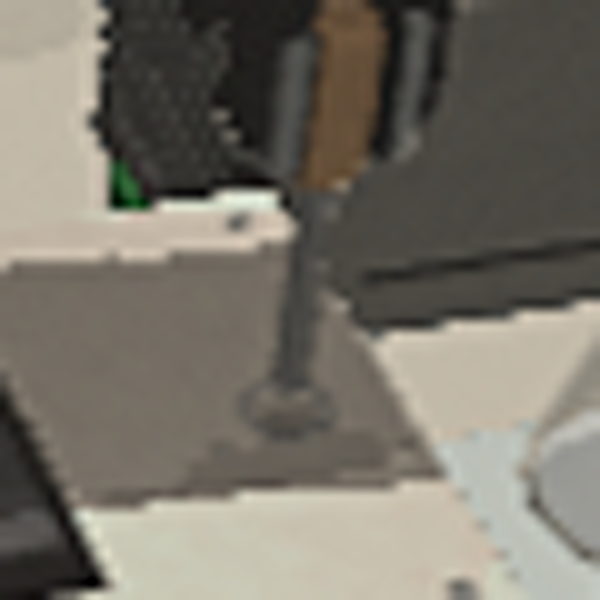

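Emit:
servo_tool(
  rows=[
    {"tx": 0, "ty": -1, "tz": 0, "ax": 0, "ay": 0, "az": 0},
    {"tx": 0, "ty": 0, "tz": -3, "ax": 0, "ay": 0, "az": 0},
    {"tx": 0, "ty": 0, "tz": -2, "ax": 0, "ay": 0, "az": 0},
    {"tx": 0, "ty": 0, "tz": -1.5, "ax": 0, "ay": 0, "az": 0},
  ],
)

```text
t: 5.68
tcp_pos: [0.6767, -0.1327, 0.1586]
eef_rot: [0.529, -0.47, 0.47, -0.529]
contact_force: [0.1, 0.4, -1.1]
grip_width: 0.0173
```

```bash
python3 -c "
from h import *
st()"
```

```text
t 5.67 tcp [ 0.6767 -0.1327  0.1586] F [ 0.09  0.35 -1.11] w 0.0173 down [-0.0002  0.     -1.    ] jaw 6.76
corr rot [-0.     -0.0002  0.0025]
```

Emit:
servo_tool(
  rows=[
    {"tx": 0, "ty": 0, "tz": -1.5, "ax": 0, "ay": 0, "az": 0},
    {"tx": 0, "ty": 0, "tz": -1.5, "ax": 0, "ay": 0, "az": 0},
  ],
)

```text
t: 5.92
tcp_pos: [0.6768, -0.1327, 0.1558]
eef_rot: [-0.529, 0.47, -0.47, 0.529]
contact_force: [-0.5, -0.7, 0.1]
grip_width: 0.0176
```

Emit:
servo_tool(
  rows=[
    {"tx": 0, "ty": 0, "tz": -1.5, "ax": 0, "ay": 0, "az": 0},
    {"tx": 0, "ty": 0, "tz": -1.5, "ax": 0, "ay": 0, "az": 0},
  ],
)

```text
t: 6.18
tcp_pos: [0.6768, -0.1327, 0.1528]
eef_rot: [-0.529, 0.47, -0.47, 0.529]
contact_force: [-0.4, -0.1, -0.1]
grip_width: 0.0175
```

Emit:
servo_tool(
  rows=[
    {"tx": 0, "ty": 0, "tz": -1.5, "ax": 0, "ay": 0, "az": 0},
    {"tx": 0, "ty": 0, "tz": -1.5, "ax": 0, "ay": 0, "az": 0},
    {"tx": 0, "ty": 0, "tz": -1.5, "ax": 0, "ay": 0, "az": 0},
  ],
)

```text
t: 6.55
tcp_pos: [0.6768, -0.1327, 0.1483]
eef_rot: [-0.529, 0.47, -0.47, 0.529]
contact_force: [0.3, -0.9, -1.6]
grip_width: 0.0174
```

Emit:
servo_tool(
  rows=[
    {"tx": 0, "ty": 0, "tz": -1.5, "ax": 0, "ay": 0, "az": 0},
    {"tx": 0, "ty": 0, "tz": -1.5, "ax": 0, "ay": 0, "az": 0},
  ],
)

```text
t: 6.8
tcp_pos: [0.6768, -0.1327, 0.1452]
eef_rot: [-0.529, 0.47, -0.47, 0.529]
contact_force: [-0.2, 0.1, 0.4]
grip_width: 0.017
```

Emit:
servo_tool(
  rows=[
    {"tx": 0, "ty": 0, "tz": -1.5, "ax": 0, "ay": 0, "az": 0},
    {"tx": 0, "ty": 0, "tz": -1.5, "ax": 0, "ay": 0, "az": 0},
  ],
)

```text
t: 7.05
tcp_pos: [0.6768, -0.1327, 0.1423]
eef_rot: [-0.529, 0.47, -0.47, 0.529]
contact_force: [-0.3, 0.7, -0.0]
grip_width: 0.0172
```

Emit:
servo_tool(
  rows=[
    {"tx": 0, "ty": 0, "tz": -1.5, "ax": 0, "ay": 0, "az": 0},
    {"tx": 0, "ty": 0, "tz": -1.5, "ax": 0, "ay": 0, "az": 0},
  ],
)

```text
t: 7.3
tcp_pos: [0.6768, -0.1327, 0.1392]
eef_rot: [0.529, -0.47, 0.47, -0.529]
contact_force: [-0.6, -1.2, -0.3]
grip_width: 0.0176
```

Emit:
servo_tool(
  rows=[
    {"tx": 0, "ty": 0, "tz": -1.5, "ax": 0, "ay": 0, "az": 0},
    {"tx": 0, "ty": 0, "tz": -1.5, "ax": 0, "ay": 0, "az": 0},
  ],
)

```text
t: 7.55
tcp_pos: [0.6768, -0.1327, 0.1363]
eef_rot: [-0.529, 0.47, -0.47, 0.529]
contact_force: [1.1, -0.6, 0.1]
grip_width: 0.0174
```

Emit:
servo_tool(
  rows=[
    {"tx": 0, "ty": 0, "tz": -1.5, "ax": 0, "ay": 0, "az": 0},
    {"tx": 0, "ty": 0, "tz": 0, "ax": 0, "ay": 0, "az": 0},
  ],
)

```text
t: 7.8
tcp_pos: [0.6767, -0.1327, 0.1346]
eef_rot: [0.529, -0.47, 0.47, -0.529]
contact_force: [-0.4, 0.1, -0.2]
grip_width: 0.0172
```

Depth is about 25.5 mm with no contact yet.

Emit:
servo_tool(
  rows=[
    {"tx": 0, "ty": 0, "tz": -1.5, "ax": 0, "ay": 0, "az": 0},
    {"tx": 0, "ty": 0, "tz": -1.5, "ax": 0, "ay": 0, "az": 0},
  ],
)

```text
t: 8.05
tcp_pos: [0.6768, -0.1327, 0.1318]
eef_rot: [-0.529, 0.47, -0.47, 0.529]
contact_force: [-0.1, -0.6, -0.5]
grip_width: 0.0173
```

Emit:
servo_tool(
  rows=[
    {"tx": 0, "ty": 0, "tz": -1.5, "ax": 0, "ay": 0, "az": 0},
    {"tx": 0, "ty": 0, "tz": 0, "ax": 0, "ay": 0, "az": 0},
  ],
)

```text
t: 8.3
tcp_pos: [0.6766, -0.1327, 0.1301]
eef_rot: [0.529, -0.47, 0.47, -0.529]
contact_force: [0.1, 0.8, 0.0]
grip_width: 0.0172
```

Emit:
servo_tool(
  rows=[
    {"tx": 0, "ty": 0, "tz": -1.5, "ax": 0, "ay": 0, "az": 0},
    {"tx": 0, "ty": 0, "tz": -1.5, "ax": 0, "ay": 0, "az": 0},
  ],
)

```text
t: 8.55
tcp_pos: [0.6768, -0.1327, 0.1273]
eef_rot: [-0.529, 0.47, -0.47, 0.529]
contact_force: [0.2, 0.3, -0.8]
grip_width: 0.0169
```

Emit:
servo_tool(
  rows=[
    {"tx": 0, "ty": 0, "tz": -1.5, "ax": 0, "ay": 0, "az": 0},
    {"tx": 0, "ty": 0, "tz": 0, "ax": 0, "ay": 0, "az": 0},
  ],
)

```text
t: 8.8
tcp_pos: [0.6767, -0.1327, 0.1257]
eef_rot: [0.529, -0.47, 0.47, -0.529]
contact_force: [0.9, -1.0, -1.1]
grip_width: 0.0174
```

Emit:
servo_tool(
  rows=[
    {"tx": 0, "ty": 0, "tz": -1.5, "ax": 0, "ay": 0, "az": 0},
    {"tx": 0, "ty": 0, "tz": 0, "ax": 0, "ay": 0, "az": 0},
  ],
)

```text
t: 9.05
tcp_pos: [0.677, -0.1327, 0.125]
eef_rot: [-0.528, 0.469, -0.47, 0.529]
contact_force: [0.0, -0.4, 3.1]
grip_width: 0.0172
```

Emit:
servo_tool(
  rows=[
    {"tx": 0, "ty": 0, "tz": -1.5, "ax": 0, "ay": 0, "az": 0},
    {"tx": 0, "ty": 0, "tz": 0, "ax": 0, "ay": 0, "az": 0},
  ],
)

```text
t: 9.3
tcp_pos: [0.6771, -0.1327, 0.1232]
eef_rot: [-0.528, 0.469, -0.47, 0.529]
contact_force: [0.0, 0.6, 4.4]
grip_width: 0.0171
```

Emit:
servo_tool(
  rows=[
    {"tx": 0, "ty": 0, "tz": -1, "ax": 0, "ay": 0, "az": 0},
    {"tx": 0, "ty": 0, "tz": 0, "ax": 0, "ay": 0, "az": 0},
  ],
)

```text
t: 9.55
tcp_pos: [0.6771, -0.1327, 0.1222]
eef_rot: [-0.528, 0.469, -0.47, 0.529]
contact_force: [0.2, -0.7, 5.3]
grip_width: 0.0175
```

Contact was at TCP z ≈ 0.125, about 35 mm deep. I'll press on gently.

Emit:
servo_tool(
  rows=[
    {"tx": 0, "ty": 0, "tz": -1, "ax": 0, "ay": 0, "az": 0},
    {"tx": 0, "ty": 0, "tz": 0, "ax": 0, "ay": 0, "az": 0},
  ],
)

```text
t: 9.8
tcp_pos: [0.6771, -0.1327, 0.1212]
eef_rot: [-0.528, 0.469, -0.47, 0.529]
contact_force: [-0.6, -0.2, 6.0]
grip_width: 0.0171
```

Emit:
servo_tool(
  rows=[
    {"tx": 0, "ty": 0, "tz": -1, "ax": 0, "ay": 0, "az": 0},
    {"tx": 0, "ty": 0, "tz": 0, "ax": 0, "ay": 0, "az": 0},
  ],
)

```text
t: 10.05
tcp_pos: [0.6772, -0.1327, 0.1203]
eef_rot: [-0.528, 0.469, -0.47, 0.529]
contact_force: [-0.0, -0.0, 5.8]
grip_width: 0.0173
```

Emit:
servo_tool(
  rows=[
    {"tx": 0, "ty": 0, "tz": -1, "ax": 0, "ay": 0, "az": 0},
    {"tx": 0, "ty": 0, "tz": 0, "ax": 0, "ay": 0, "az": 0},
  ],
)

```text
t: 10.3
tcp_pos: [0.6772, -0.1327, 0.1193]
eef_rot: [-0.528, 0.469, -0.47, 0.529]
contact_force: [0.2, 0.3, 5.3]
grip_width: 0.0178
```

```bash
python3 -c "
from h import *
im,d=robot.camera('side'); st()
cv2.imwrite('pics/z10.png',cv2.resize(im[140:260,280:430,::-1],(750,600),interpolation=cv2.INTER_CUBIC))
"
```

```text
t 10.35 tcp [ 0.6772 -0.1327  0.1193] F [-0.35  0.23  6.65] w 0.0175 down [ 0.0011 -0.0001 -1.    ] jaw 6.76
corr rot [0.0001 0.0011 0.0024]
```

View pics/z10.png

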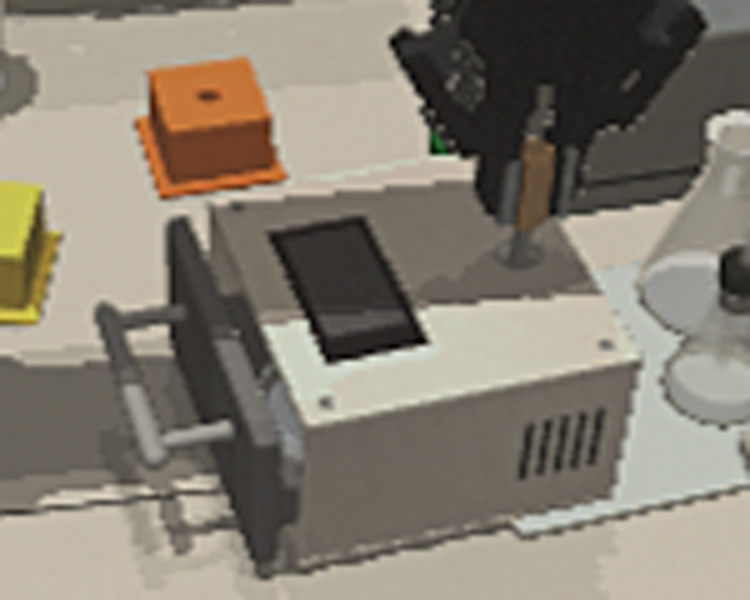

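The picture shows the drawer already parted from the housing, its front at about (225,400) in the crop. I'll hold the pin still until it has finished.

Emit:
servo_tool(
  rows=[
    {"tx": 0, "ty": 0, "tz": 0, "ax": 0, "ay": 0, "az": 0},
    {"tx": 0, "ty": 0, "tz": 0, "ax": 0, "ay": 0, "az": 0},
    {"tx": 0, "ty": 0, "tz": 0, "ax": 0, "ay": 0, "az": 0},
    {"tx": 0, "ty": 0, "tz": 0, "ax": 0, "ay": 0, "az": 0},
    {"tx": 0, "ty": 0, "tz": 0, "ax": 0, "ay": 0, "az": 0},
  ],
)

```text
t: 10.98
tcp_pos: [0.6772, -0.1328, 0.1194]
eef_rot: [-0.528, 0.469, -0.47, 0.529]
contact_force: [0.4, -0.1, 6.0]
grip_width: 0.0172
```

Emit:
servo_tool(
  rows=[
    {"tx": 0, "ty": 0, "tz": 0, "ax": 0, "ay": 0, "az": 0},
    {"tx": 0, "ty": 0, "tz": 0, "ax": 0, "ay": 0, "az": 0},
    {"tx": 0, "ty": 0, "tz": 0, "ax": 0, "ay": 0, "az": 0},
    {"tx": 0, "ty": 0, "tz": 0, "ax": 0, "ay": 0, "az": 0},
  ],
)

```text
t: 11.48
tcp_pos: [0.6772, -0.1327, 0.1193]
eef_rot: [-0.528, 0.469, -0.47, 0.529]
contact_force: [0.8, 0.3, 5.7]
grip_width: 0.0174
```

```bash
python3 -c "
from h import *
snap('f'); st(); im=load('f','side')['im']
cv2.imwrite('pics/z11.png',cv2.resize(im[140:260,280:430,::-1],(750,600),interpolation=cv2.INTER_CUBIC))
"
```

```text
t 11.57 tcp [ 0.6772 -0.1328  0.1194] F [0.13 0.1  5.34] w 0.0175 down [ 0.0012 -0.0002 -1.    ] jaw 6.76
corr rot [0.0002 0.0012 0.0024]
```

View pics/z11.png

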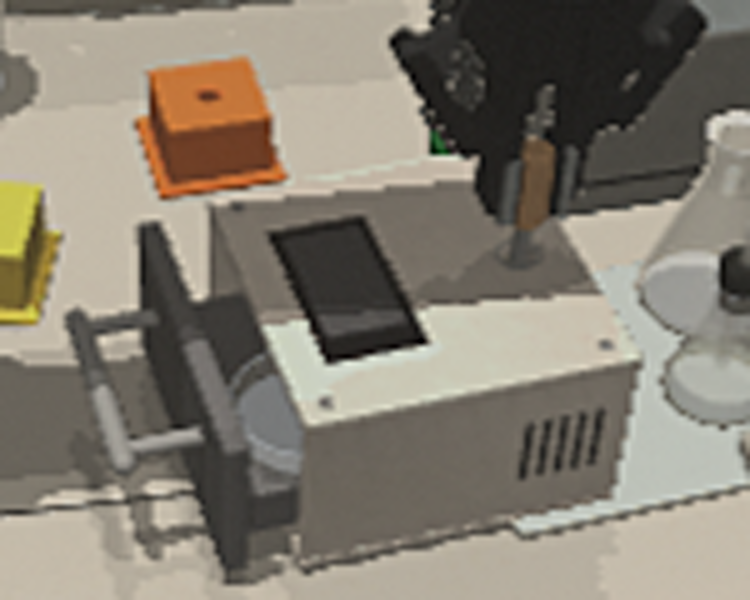

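The drawer is out to its popped position and the dish is visible at about (265,420). Now I withdraw the pin.

Emit:
servo_tool(
  rows=[
    {"tx": 0, "ty": 0, "tz": 5, "ax": 0, "ay": 0, "az": 0},
    {"tx": 0, "ty": 0, "tz": 10, "ax": 0, "ay": 0, "az": 0},
    {"tx": 0, "ty": 0, "tz": 20, "ax": 0, "ay": 0, "az": 0},
    {"tx": 0, "ty": 0, "tz": 25, "ax": 0, "ay": 0, "az": 0},
    {"tx": 0, "ty": 0, "tz": 12, "ax": 0, "ay": 0, "az": 0},
  ],
)

```text
t: 12.2
tcp_pos: [0.6775, -0.1327, 0.1932]
eef_rot: [-0.528, 0.469, -0.47, 0.529]
contact_force: [-0.9, 0.0, 0.6]
grip_width: 0.0174
```

Emit:
servo_tool(
  rows=[
    {"tx": 0, "ty": 0, "tz": 0, "ax": 0, "ay": 0, "az": 0},
    {"tx": -20, "ty": -35, "tz": 0, "ax": 0, "ay": 0, "az": 0},
    {"tx": -30, "ty": -54, "tz": 0, "ax": 0, "ay": 0, "az": 0},
    {"tx": -30, "ty": -54, "tz": 0, "ax": 0, "ay": 0, "az": 0},
    {"tx": -30, "ty": -54, "tz": 0, "ax": 0, "ay": 0, "az": 0},
  ],
)

```text
t: 12.82
tcp_pos: [0.565, -0.3311, 0.1896]
eef_rot: [0.529, -0.47, 0.469, -0.528]
contact_force: [0.6, -1.2, -0.1]
grip_width: 0.0173
```

Emit:
servo_tool(
  rows=[
    {"tx": -20, "ty": -40, "tz": 0, "ax": 0, "ay": 0, "az": 0},
    {"tx": -8, "ty": -15, "tz": 0, "ax": 0, "ay": 0, "az": 0},
    {"tx": 0, "ty": 0, "tz": -20, "ax": 0, "ay": 0, "az": 0},
    {"tx": 0, "ty": 0, "tz": -40, "ax": 0, "ay": 0, "az": 0},
    {"tx": 0, "ty": 0, "tz": 0, "ax": 0, "ay": 0, "az": 0},
  ],
)

```text
t: 13.45
tcp_pos: [0.5375, -0.3799, 0.1257]
eef_rot: [-0.529, 0.472, -0.465, 0.53]
contact_force: [-0.6, 0.5, -0.2]
grip_width: 0.0174
```

```bash
python3 -c "
from h import *
st(); snap('g'); st(); im=load('g','side')['im']
cv2.imwrite('pics/z12.png',cv2.resize(im[255:345,305:395,::-1],(600,600),interpolation=cv2.INTER_CUBIC))
"
```

```text
t 13.45 tcp [ 0.5375 -0.3799  0.1257] F [-0.59  0.48 -0.22] w 0.0174 down [-0.0067  0.0069 -1.    ] jaw 7.0
corr rot [-0.0069 -0.0067 -0.0018]
t 13.55 tcp [ 0.5398 -0.3824  0.1304] F [ 0.04  0.48 -0.23] w 0.0177 down [-0.0003  0.0017 -1.    ] jaw 6.94
corr rot [-0.0017 -0.0003 -0.0006]
```

View pics/z12.png

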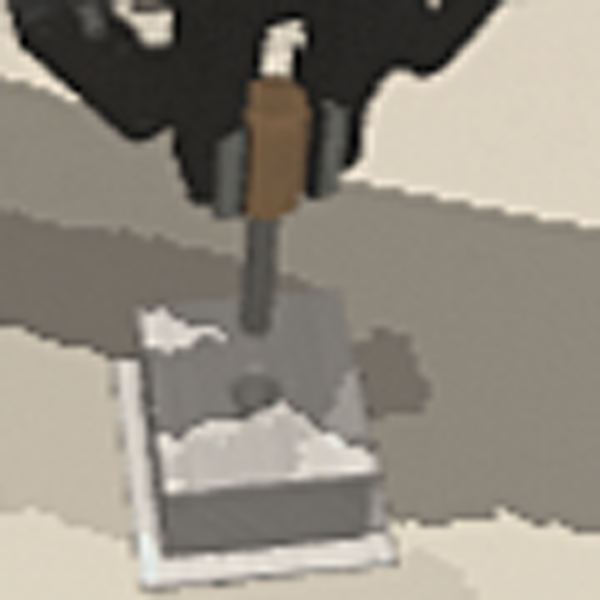

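The pin tip is at about (256,330) in the crop, above the stand hole at (256,388). I'll let the arm settle, then correct in y.

Emit:
servo_tool(
  rows=[
    {"tx": 0, "ty": 0, "tz": 0, "ax": 0, "ay": 0, "az": 0},
    {"tx": 0, "ty": 0, "tz": 0, "ax": 0, "ay": 0, "az": 0},
  ],
)

```text
t: 13.8
tcp_pos: [0.5397, -0.3848, 0.1324]
eef_rot: [-0.529, 0.469, -0.47, 0.529]
contact_force: [0.4, 0.8, 0.1]
grip_width: 0.0172
```

```bash
python3 -c "
from h import *
st()
s=load('g','side'); im=s['im']
f=(600/90)
tip=((256+.5)/f-.5+305,(325+.5)/f-.5+255); hole=((256+.5)/f-.5+305,(389+.5)/f-.5+255)
print(tip,hole,proj(s,np.array([.5398,-.3824,.0654])),onz(s,*tip,.0654),onz(s,*hole,.04))"
```

```text
t 13.8 tcp [ 0.5397 -0.3848  0.1324] F [0.39 0.79 0.12] w 0.0172 down [ 0.0021 -0.0014 -1.    ] jaw 6.78
corr rot [0.0014 0.0021 0.002 ]
(342.975, 303.325) (342.975, 312.925) [343.4036 303.038 ] [ 0.5389 -0.3829  0.0654] [ 0.5392 -0.3866  0.04  ]
```

Emit:
servo_tool(
  rows=[
    {"tx": -0.5, "ty": 0, "tz": -12, "ax": 0, "ay": 0, "az": 0},
    {"tx": 0, "ty": 0, "tz": -10, "ax": 0, "ay": 0, "az": 0},
    {"tx": 0, "ty": 0, "tz": -3, "ax": 0, "ay": 0, "az": 0},
    {"tx": 0, "ty": 0, "tz": 0, "ax": 0, "ay": 0, "az": 0},
  ],
)

```text
t: 14.3
tcp_pos: [0.538, -0.3846, 0.1052]
eef_rot: [-0.529, 0.47, -0.469, 0.529]
contact_force: [0.3, 0.6, -0.7]
grip_width: 0.0176
```

Emit:
servo_tool(
  rows=[
    {"tx": 0, "ty": 0, "tz": -3, "ax": 0, "ay": 0, "az": 0},
    {"tx": 0, "ty": 0, "tz": -3, "ax": 0, "ay": 0, "az": 0},
  ],
)

```text
t: 14.55
tcp_pos: [0.5384, -0.3848, 0.1]
eef_rot: [-0.529, 0.469, -0.47, 0.529]
contact_force: [0.7, -0.1, 0.3]
grip_width: 0.0174
```

Tip is about 5 mm below the mouth with no force.

Emit:
servo_tool(
  rows=[
    {"tx": 0.5, "ty": 0, "tz": -4, "ax": 0, "ay": 0, "az": 0},
    {"tx": 0, "ty": 0, "tz": -4, "ax": 0, "ay": 0, "az": 0},
    {"tx": 0, "ty": 0, "tz": -4, "ax": 0, "ay": 0, "az": 0},
  ],
)

```text
t: 14.92
tcp_pos: [0.5387, -0.3847, 0.0875]
eef_rot: [-0.529, 0.47, -0.47, 0.529]
contact_force: [-0.6, 0.1, -0.7]
grip_width: 0.0176
```

Emit:
servo_tool(
  rows=[
    {"tx": 0, "ty": 0, "tz": -4, "ax": 0, "ay": 0, "az": 0},
    {"tx": 0, "ty": 0, "tz": -4, "ax": 0, "ay": 0, "az": 0},
    {"tx": 0, "ty": 0, "tz": -3, "ax": 0, "ay": 0, "az": 0},
    {"tx": 0, "ty": 0, "tz": 0, "ax": 0, "ay": 0, "az": 0},
  ],
)

```text
t: 15.42
tcp_pos: [0.5386, -0.3846, 0.0765]
eef_rot: [0.529, -0.47, 0.469, -0.529]
contact_force: [0.9, -0.2, 0.3]
grip_width: 0.0174
```

Emit:
servo_tool(
  rows=[
    {"tx": 0, "ty": 0, "tz": -3, "ax": 0, "ay": 0, "az": 0},
    {"tx": 0, "ty": 0, "tz": -2, "ax": 0, "ay": 0, "az": 0},
    {"tx": 0, "ty": 0, "tz": 0, "ax": 0, "ay": 0, "az": 0},
  ],
)

```text
t: 15.8
tcp_pos: [0.5386, -0.3846, 0.0716]
eef_rot: [0.529, -0.47, 0.47, -0.529]
contact_force: [-0.2, 0.7, -1.5]
grip_width: 0.0176
```

Emit:
servo_tool(
  rows=[
    {"tx": 0, "ty": 0, "tz": -1, "ax": 0, "ay": 0, "az": 0},
    {"tx": 0, "ty": 0, "tz": -0.7, "ax": 0, "ay": 0, "az": 0},
    {"tx": 0, "ty": 0, "tz": 0, "ax": 0, "ay": 0, "az": 0},
  ],
)

```text
t: 16.18
tcp_pos: [0.5388, -0.3847, 0.0701]
eef_rot: [-0.529, 0.47, -0.47, 0.529]
contact_force: [0.1, -0.2, 0.5]
grip_width: 0.0174
```

Emit:
servo_tool(
  rows=[
    {"tx": 0, "ty": 0, "tz": -0.6, "ax": 0, "ay": 0, "az": 0},
    {"tx": 0, "ty": 0, "tz": 0, "ax": 0, "ay": 0, "az": 0},
  ],
)

```text
t: 16.42
tcp_pos: [0.5389, -0.3848, 0.0698]
eef_rot: [-0.529, 0.47, -0.47, 0.529]
contact_force: [-0.0, 0.7, 1.7]
grip_width: 0.0173
```

The pin is bottomed out: same height as before the pick-up, with a light force. Releasing it.

Emit:
servo_tool(
  rows=[
    {"tx": 0, "ty": 0, "tz": 0, "ax": 0, "ay": 0, "az": 0},
    {"tx": 0, "ty": 0, "tz": 0, "ax": 0, "ay": 0, "az": 0},
    {"tx": 0, "ty": 0, "tz": 0, "ax": 0, "ay": 0, "az": 0},
    {"tx": 0, "ty": 0, "tz": 0, "ax": 0, "ay": 0, "az": 0},
  ],
  grip=70,
)

```text
t: 16.92
tcp_pos: [0.5388, -0.3847, 0.0695]
eef_rot: [-0.529, 0.47, -0.47, 0.529]
contact_force: [0.3, 0.3, -0.4]
grip_width: 0.0596
```

Emit:
servo_tool(
  rows=[
    {"tx": 0, "ty": 0, "tz": 20, "ax": 0, "ay": 0, "az": 0},
    {"tx": 0, "ty": 0, "tz": 40, "ax": 0, "ay": 0, "az": 0},
    {"tx": 0, "ty": 0, "tz": 40, "ax": 0, "ay": 0, "az": 0},
    {"tx": -30, "ty": 30, "tz": 0, "ax": 0, "ay": 0, "az": 0},
    {"tx": -30, "ty": 30, "tz": 0, "ax": 0, "ay": 0, "az": 0},
  ],
)

```text
t: 17.55
tcp_pos: [0.4791, -0.3243, 0.1718]
eef_rot: [-0.528, 0.468, -0.471, 0.529]
contact_force: [-0.2, 0.6, 0.7]
grip_width: 0.06
```

```bash
python3 -c "
from h import *
st(); snap('i'); st(); a=load('i','side')['im'];t=load('i','top')['im']
cv2.imwrite('pics/z13.png',np.hstack([cv2.resize(a[140:340,280:430,::-1],(450,600),interpolation=cv2.INTER_CUBIC),cv2.resize(t[130:240,295:415,::-1],(350,600*110//200),interpolation=cv2.INTER_CUBIC) if 0 else cv2.resize(t[110:250,290:420,::-1],(350,600),interpolation=cv2.INTER_CUBIC)]))
"
```

```text
t 17.55 tcp [ 0.4791 -0.3243  0.1718] F [-0.2   0.56  0.74] w 0.06 down [ 0.0028 -0.0017 -1.    ] jaw 6.77
corr rot [0.0017 0.0028 0.0023]
t 17.65 tcp [ 0.4767 -0.3216  0.1709] F [ 0.24 -0.6   0.17] w 0.0599 down [-0.0017 -0.0001 -1.    ] jaw 6.89
corr rot [ 0.0001 -0.0017  0.0002]
```

View pics/z13.png

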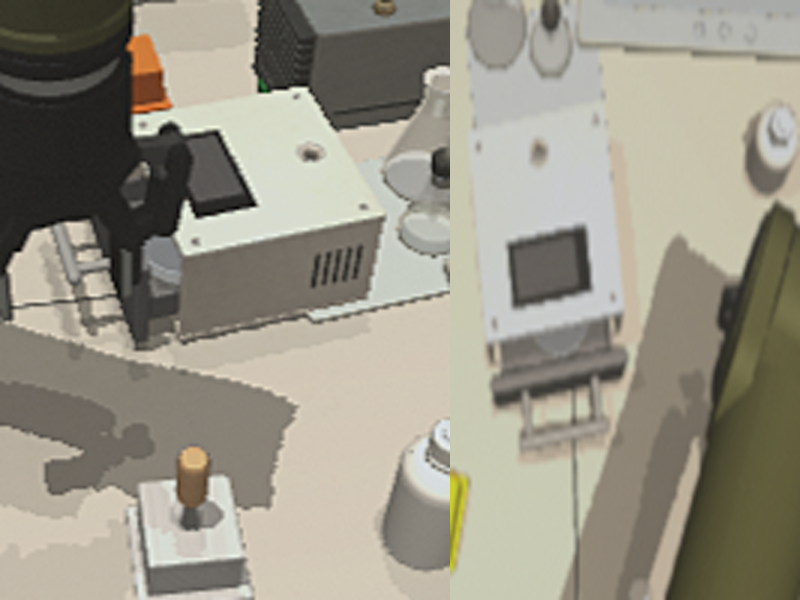

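```bash
python3 -c "
from h import *
t=load('i','top')
P=[onz(t,u,v,.062) for u,v in((316.7,213.1),(348.3,209.2))]; print(P,np.mean(P,0))
im=t['im'][:,:,::-1]; cv2.imwrite('pics/z14.png',cv2.resize(im[185:225,305:360],(770,560),interpolation=cv2.INTER_CUBIC))
"
```

```text
[array([ 0.4824, -0.1106,  0.062 ]), array([ 0.4915, -0.2035,  0.062 ])] [ 0.4869 -0.1571  0.062 ]
```

View pics/z14.png

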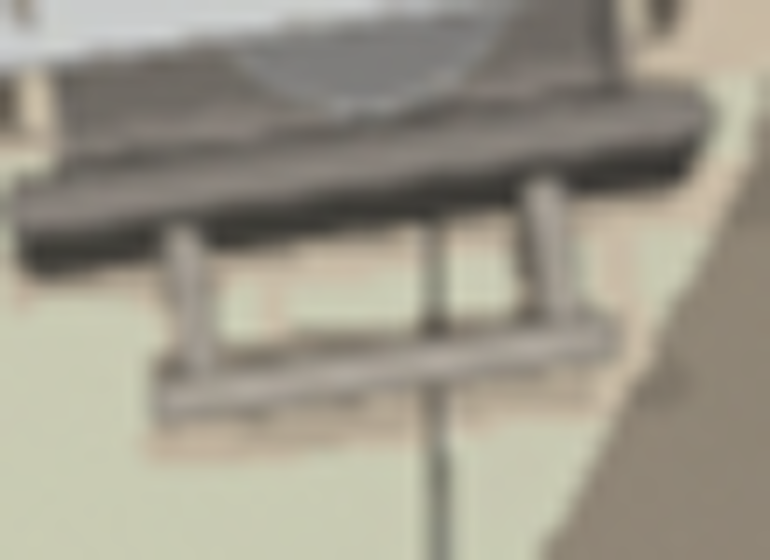

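Emit:
servo_tool(
  rows=[
    {"tx": 3, "ty": 55, "tz": 0, "ax": 0, "ay": 0, "az": 0},
    {"tx": 3, "ty": 56, "tz": 0, "ax": 0, "ay": 0, "az": 0},
    {"tx": 3, "ty": 56, "tz": 0, "ax": 0, "ay": 0, "az": 0},
    {"tx": 0, "ty": 0, "tz": -40, "ax": 0, "ay": 0, "az": 0},
    {"tx": 0, "ty": 0, "tz": 0, "ax": 0, "ay": 0, "az": 0},
  ],
  grip=32,
)

```text
t: 18.27
tcp_pos: [0.4865, -0.1571, 0.1286]
eef_rot: [0.529, -0.47, 0.468, -0.528]
contact_force: [-0.3, -0.6, 0.1]
grip_width: 0.0273
```

Emit:
servo_tool(
  rows=[
    {"tx": 0, "ty": 0, "tz": -15, "ax": 0, "ay": 0, "az": 0},
    {"tx": 0, "ty": 0, "tz": 0, "ax": 0, "ay": 0, "az": 0},
    {"tx": 0, "ty": 0, "tz": 0, "ax": 0, "ay": 0, "az": 0},
  ],
)

```text
t: 18.65
tcp_pos: [0.4882, -0.1584, 0.1151]
eef_rot: [-0.528, 0.47, -0.47, 0.529]
contact_force: [0.8, 0.0, -0.1]
grip_width: 0.0273
```

```bash
python3 -c "
from h import *
snap('j'); st(); a=load('j','side')['im'];t=load('j','top')['im']
cv2.imwrite('pics/z15.png',np.hstack([cv2.resize(a[150:260,250:360,::-1],(400,400),interpolation=cv2.INTER_CUBIC),cv2.resize(t[150:240,290:380,::-1],(400,400),interpolation=cv2.INTER_CUBIC)]))
"
```

```text
t 18.75 tcp [ 0.4882 -0.1582  0.1152] F [-0.33  0.77 -0.43] w 0.0271 down [ 0.001  -0.0003 -1.    ] jaw 6.73
corr rot [0.0003 0.001  0.003 ]
```

View pics/z15.png

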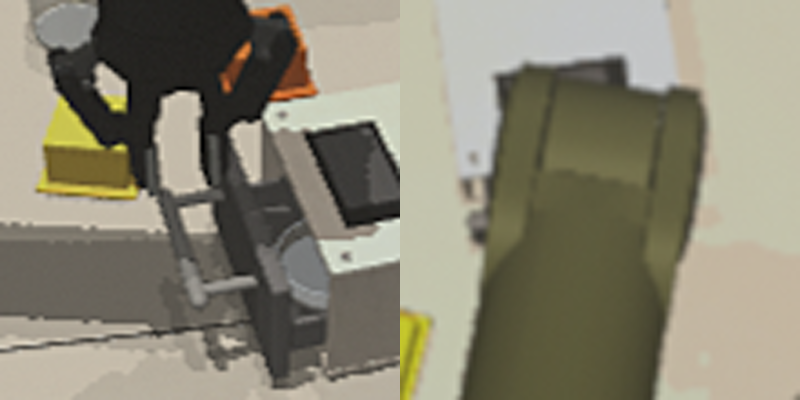

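The side view shows the bar between the two fingers, with the rear finger between the bar and the drawer front. I'll shift a little toward the robot to give the rear finger more clearance, then go down slowly.

Emit:
servo_tool(
  rows=[
    {"tx": -5, "ty": 0, "tz": 0, "ax": 0, "ay": 0, "az": 0},
    {"tx": 0, "ty": 0, "tz": -20, "ax": 0, "ay": 0, "az": 0},
    {"tx": 0, "ty": 0, "tz": -20, "ax": 0, "ay": 0, "az": 0},
    {"tx": 0, "ty": 0, "tz": 0, "ax": 0, "ay": 0, "az": 0},
  ],
)

```text
t: 19.25
tcp_pos: [0.4813, -0.1574, 0.0734]
eef_rot: [0.529, -0.471, 0.469, -0.528]
contact_force: [0.7, -0.3, 0.0]
grip_width: 0.0272
```

```bash
python3 -c "
from h import *
a,_=robot.camera('side'); st()
cv2.imwrite('pics/z16.png',cv2.resize(a[150:260,250:360,::-1],(600,600),interpolation=cv2.INTER_CUBIC))
"
```

```text
t 19.3 tcp [ 0.4822 -0.1576  0.0744] F [ 1.17 -0.25 -0.03] w 0.0272 down [-0.0009  0.0004 -1.    ] jaw 6.76
corr rot [-0.0004 -0.0009  0.0024]
```

View pics/z16.png

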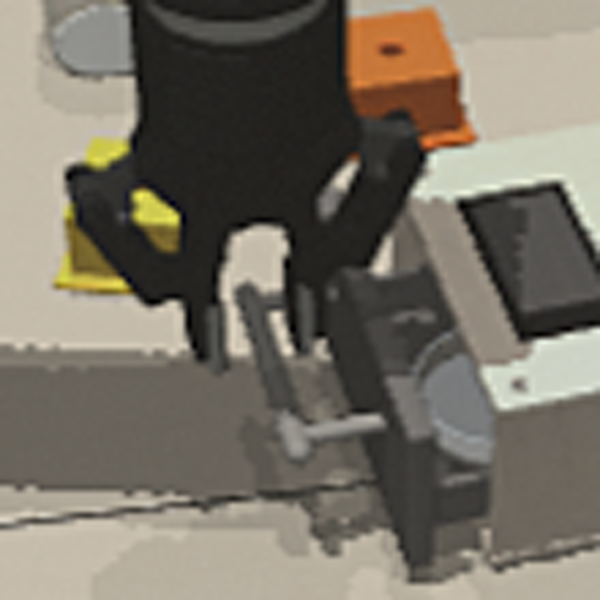

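Emit:
servo_tool(
  rows=[
    {"tx": 0, "ty": 0, "tz": -6, "ax": 0, "ay": 0, "az": 0},
    {"tx": 0, "ty": 0, "tz": -6, "ax": 0, "ay": 0, "az": 0},
    {"tx": 0, "ty": 0, "tz": -4, "ax": 0, "ay": 0, "az": 0},
  ],
)

```text
t: 19.68
tcp_pos: [0.4827, -0.1577, 0.0583]
eef_rot: [0.529, -0.47, 0.47, -0.529]
contact_force: [-0.3, -0.7, 1.1]
grip_width: 0.0277
```

Emit:
servo_tool(
  rows=[
    {"tx": 0, "ty": 0, "tz": -3, "ax": 0, "ay": 0, "az": 0},
    {"tx": 0, "ty": 0, "tz": -3, "ax": 0, "ay": 0, "az": 0},
    {"tx": 0, "ty": 0, "tz": 0, "ax": 0, "ay": 0, "az": 0},
  ],
)

```text
t: 20.05
tcp_pos: [0.4826, -0.1577, 0.0523]
eef_rot: [0.529, -0.47, 0.47, -0.529]
contact_force: [-0.9, 0.3, 0.4]
grip_width: 0.0275
```

```bash
python3 -c "
from h import *
a,_=robot.camera('side'); st()
cv2.imwrite('pics/z17.png',cv2.resize(a[150:260,250:360,::-1],(600,600),interpolation=cv2.INTER_CUBIC))
"
```

```text
t 20.1 tcp [ 0.4827 -0.1577  0.0524] F [-0.67 -0.37  0.75] w 0.027 down [-0.0001  0.0001 -1.    ] jaw 6.76
corr rot [-0.0001 -0.0001  0.0024]
```

View pics/z17.png

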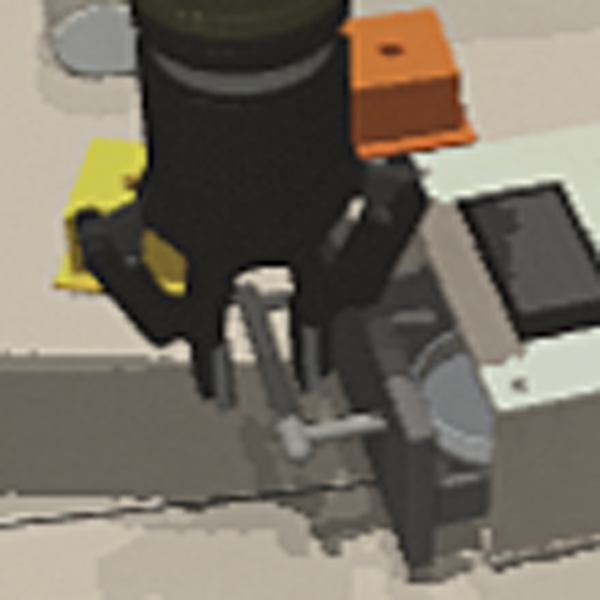

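Emit:
servo_tool(
  rows=[
    {"tx": 0, "ty": 0, "tz": -3, "ax": 0, "ay": 0, "az": 0},
    {"tx": 0, "ty": 0, "tz": -2, "ax": 0, "ay": 0, "az": 0},
    {"tx": -3, "ty": -0.4, "tz": 0, "ax": 0, "ay": 0, "az": 0},
    {"tx": -4, "ty": -0.5, "tz": 0, "ax": 0, "ay": 0, "az": 0},
    {"tx": -4, "ty": -0.5, "tz": 0, "ax": 0, "ay": 0, "az": 0},
  ],
)

```text
t: 20.72
tcp_pos: [0.472, -0.159, 0.0477]
eef_rot: [-0.528, 0.469, -0.47, 0.529]
contact_force: [3.4, 0.9, -1.1]
grip_width: 0.0272
```

Emit:
servo_tool(
  rows=[
    {"tx": -4, "ty": -0.5, "tz": 0, "ax": 0, "ay": 0, "az": 0},
    {"tx": -4, "ty": -0.5, "tz": 0, "ax": 0, "ay": 0, "az": 0},
    {"tx": -4, "ty": -0.5, "tz": 0, "ax": 0, "ay": 0, "az": 0},
    {"tx": -4, "ty": -0.5, "tz": 0, "ax": 0, "ay": 0, "az": 0},
    {"tx": -4, "ty": -0.5, "tz": 0, "ax": 0, "ay": 0, "az": 0},
  ],
)

```text
t: 21.35
tcp_pos: [0.4516, -0.1615, 0.0476]
eef_rot: [-0.529, 0.47, -0.47, 0.529]
contact_force: [2.0, 2.2, -0.6]
grip_width: 0.027
```

```bash
python3 -c "
from h import *
a,_=robot.camera('side'); st()
cv2.imwrite('pics/z18.png',cv2.resize(a[150:260,250:360,::-1],(600,600),interpolation=cv2.INTER_CUBIC))
"
```

```text
t 21.4 tcp [ 0.4509 -0.1617  0.0475] F [-0.18  0.43  0.49] w 0.0276 down [-0.0009 -0.0002 -1.    ] jaw 6.76
corr rot [ 0.0002 -0.0009  0.0025]
```

View pics/z18.png

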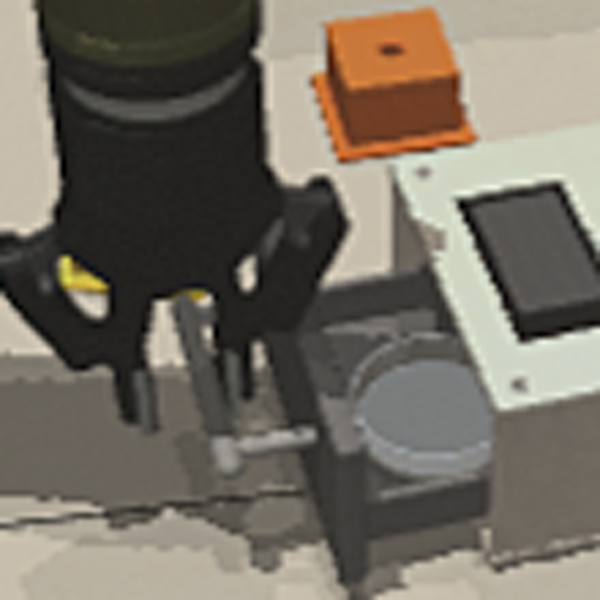

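The drawer is following the finger and the dish is mostly exposed.

Emit:
servo_tool(
  rows=[
    {"tx": -3, "ty": -0.4, "tz": 0, "ax": 0, "ay": 0, "az": 0},
    {"tx": -3, "ty": -0.4, "tz": 0, "ax": 0, "ay": 0, "az": 0},
    {"tx": -2, "ty": -0.2, "tz": 0, "ax": 0, "ay": 0, "az": 0},
  ],
)

```text
t: 21.78
tcp_pos: [0.4435, -0.1628, 0.0476]
eef_rot: [0.529, -0.47, 0.47, -0.529]
contact_force: [2.3, 0.8, -0.6]
grip_width: 0.0271
```

Emit:
servo_tool(
  rows=[
    {"tx": -2, "ty": -0.2, "tz": 0, "ax": 0, "ay": 0, "az": 0},
    {"tx": -2, "ty": -0.2, "tz": 0, "ax": 0, "ay": 0, "az": 0},
  ],
)

```text
t: 22.02
tcp_pos: [0.4396, -0.1632, 0.0476]
eef_rot: [0.529, -0.47, 0.47, -0.529]
contact_force: [1.5, 0.8, -0.8]
grip_width: 0.027
```

Emit:
servo_tool(
  rows=[
    {"tx": -1, "ty": -0.1, "tz": 0, "ax": 0, "ay": 0, "az": 0},
    {"tx": -1, "ty": -0.1, "tz": 0, "ax": 0, "ay": 0, "az": 0},
  ],
)

```text
t: 22.28
tcp_pos: [0.4384, -0.1633, 0.0476]
eef_rot: [-0.528, 0.469, -0.47, 0.529]
contact_force: [4.2, 0.0, -2.9]
grip_width: 0.0274
```

Emit:
servo_tool(
  rows=[
    {"tx": -1, "ty": -0.1, "tz": 0, "ax": 0, "ay": 0, "az": 0},
    {"tx": 0, "ty": 0, "tz": 0, "ax": 0, "ay": 0, "az": 0},
  ],
)

```text
t: 22.52
tcp_pos: [0.4384, -0.1633, 0.0477]
eef_rot: [-0.528, 0.469, -0.471, 0.529]
contact_force: [6.0, -0.1, -4.0]
grip_width: 0.0275
```

Emit:
servo_tool(
  rows=[
    {"tx": -1, "ty": -0.1, "tz": 0, "ax": 0, "ay": 0, "az": 0},
    {"tx": 0, "ty": 0, "tz": 0, "ax": 0, "ay": 0, "az": 0},
  ],
)

```text
t: 22.78
tcp_pos: [0.4383, -0.1633, 0.0478]
eef_rot: [-0.528, 0.468, -0.471, 0.53]
contact_force: [8.5, -0.6, -7.5]
grip_width: 0.0272
```

The tool no longer moves while the force rises, so the drawer is at its stop. I'll back off and lift clear.

Emit:
servo_tool(
  rows=[
    {"tx": 3, "ty": 0.4, "tz": 0, "ax": 0, "ay": 0, "az": 0},
    {"tx": 3, "ty": 0.4, "tz": 0, "ax": 0, "ay": 0, "az": 0},
    {"tx": 3, "ty": 0.4, "tz": 0, "ax": 0, "ay": 0, "az": 0},
    {"tx": 0, "ty": 0, "tz": 0, "ax": 0, "ay": 0, "az": 0},
  ],
)

```text
t: 23.28
tcp_pos: [0.4448, -0.1621, 0.0475]
eef_rot: [0.529, -0.47, 0.469, -0.529]
contact_force: [-0.5, 0.5, -0.6]
grip_width: 0.0272
```

```bash
python3 -c "
from h import *
a,_=robot.camera('side'); st()
cv2.imwrite('pics/z19.png',cv2.resize(a[150:260,250:360,::-1],(600,600),interpolation=cv2.INTER_CUBIC))
"
```

```text
t 23.32 tcp [ 0.4446 -0.1622  0.0474] F [-0.87  0.36 -0.99] w 0.0271 down [-0.0005  0.0001 -1.    ] jaw 6.76
corr rot [-0.0001 -0.0005  0.0024]
```

View pics/z19.png

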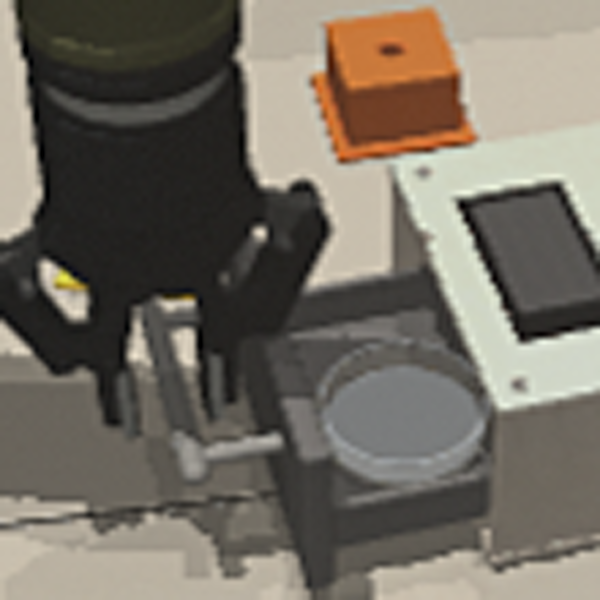

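The dish is fully exposed and the bar sits clear between the fingers. Lifting straight up and moving away.

Emit:
servo_tool(
  rows=[
    {"tx": 0, "ty": 0, "tz": 8, "ax": 0, "ay": 0, "az": 0},
    {"tx": 0, "ty": 0, "tz": 20, "ax": 0, "ay": 0, "az": 0},
    {"tx": 0, "ty": 0, "tz": 40, "ax": 0, "ay": 0, "az": 0},
    {"tx": 0, "ty": 0, "tz": 50, "ax": 0, "ay": 0, "az": 0},
    {"tx": 0, "ty": 0, "tz": 30, "ax": 0, "ay": 0, "az": 0},
  ],
)

```text
t: 23.95
tcp_pos: [0.4456, -0.1624, 0.1987]
eef_rot: [-0.528, 0.468, -0.471, 0.529]
contact_force: [0.0, -1.0, -0.5]
grip_width: 0.0273
```

Emit:
servo_tool(
  rows=[
    {"tx": 0, "ty": -50, "tz": 0, "ax": 0, "ay": 0, "az": 0},
    {"tx": 0, "ty": -50, "tz": 0, "ax": 0, "ay": 0, "az": 0},
    {"tx": 0, "ty": -50, "tz": 0, "ax": 0, "ay": 0, "az": 0},
    {"tx": 0, "ty": -50, "tz": 0, "ax": 0, "ay": 0, "az": 0},
    {"tx": 0, "ty": -40, "tz": 0, "ax": 0, "ay": 0, "az": 0},
  ],
)

```text
t: 24.58
tcp_pos: [0.4441, -0.4045, 0.1961]
eef_rot: [0.528, -0.47, 0.47, -0.528]
contact_force: [0.5, 0.2, -0.6]
grip_width: 0.0273
```

Emit:
servo_tool(
  rows=[
    {"tx": 0, "ty": 0, "tz": 0, "ax": 0, "ay": 0, "az": 0},
    {"tx": 0, "ty": 0, "tz": 0, "ax": 0, "ay": 0, "az": 0},
    {"tx": 0, "ty": 0, "tz": 0, "ax": 0, "ay": 0, "az": 0},
  ],
)

```text
t: 24.95
tcp_pos: [0.4454, -0.4007, 0.196]
eef_rot: [-0.529, 0.469, -0.469, 0.529]
contact_force: [0.4, -0.8, 0.4]
grip_width: 0.0271
```

```bash
python3 -c "
from h import *
snap('k'); st()
s=load('k','side');t=load('k','top')
cv2.imwrite('pics/z20.png',np.hstack([cv2.resize(s['im'][130:370,230:450,::-1],(480,524),interpolation=cv2.INTER_CUBIC),cv2.resize(t['im'][120:260,270:355,::-1],(318,524),interpolation=cv2.INTER_CUBIC)]))
"
```

```text
t 25.05 tcp [ 0.4453 -0.401   0.196 ] F [-0.27  0.12  0.46] w 0.0273 down [ 0.0004 -0.0003 -1.    ] jaw 6.87
corr rot [0.0003 0.0004 0.0005]
```

View pics/z20.png

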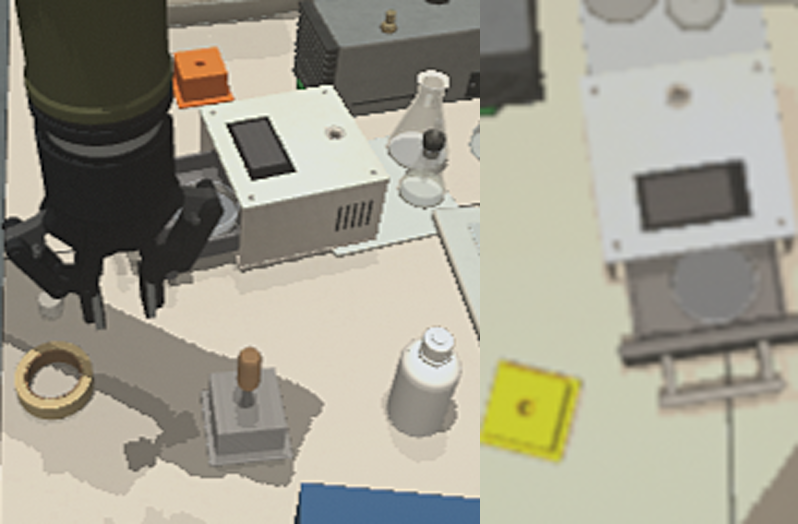

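View pics/k_top.png

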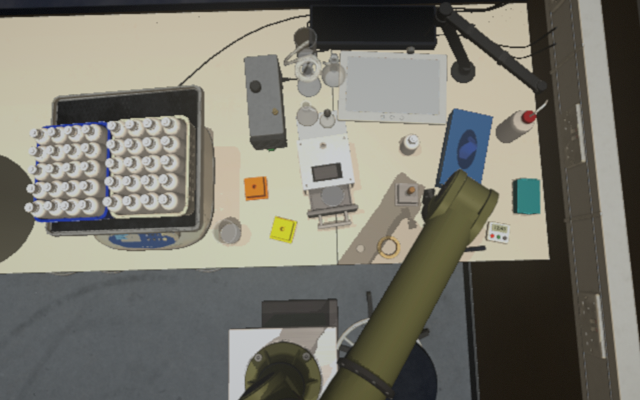

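```bash
python3 -c "
from h import *
t=load('k','top'); a=load('a','top'); s=load('k','side')
m=np.mean([onz(t,317.6,226.9,.062),onz(t,350.5,222.4,.062)],0); m0=np.array([.50995,-.1545,.062]); print(m, (m0-m)[:2]@[.9928,.120])
# pin handle (side view, orange-brown)
def hs(z): 
    im=z['im'][250:345,320:370]; h=cv2.cvtColor(im,cv2.COLOR_RGB2HSV); k=((h[...,0]<20)&(h[...,1]>100)).astype(np.uint8); _,l,q,c=cv2.connectedComponentsWithStats(k); j=1+np.argmax(q[1:,4]); return q[j]+[320,250,0,0,0],c[j]+[320,250]
print(hs(load('a','side')),hs(s))
"
```

```text
[ 0.4472 -0.1605  0.062 ] 0.06300368086710767
(array([339, 289,  10,  20, 135]), array([343.5259, 298.1778])) (array([339, 290,  10,  19, 139]), array([343.777 , 298.5755]))
```

The drawer measures about 63 ± 2 mm out, which matches its 62 mm stop. The pin handle is in the same pixels as at the start, and the bottle, beaker and tape look unmoved. I'm handing in.

```bash
python3 -c "
from h import *
robot.sign_off()"
```

```text
the job is handed in; nothing more can be done
```

The job is done and handed in at about 25 s of the 61 s allowed. The drawer is out against its stop with the dish exposed, and the pin is back in its stand.

- **Catch:** I lowered the pin through the release hole and felt the catch pad about 35 mm below the top. I pressed it about 6 mm, at roughly 6–7 N. The drawer let go, and I held the pin there for about 1.2 s until it had popped out.
- **Pin:** I lowered it into the stand until it touched bottom at the same height as before the pick-up, with about 2 N. In the last picture its handle is within half a pixel of where it started, upright.
- **Drawer:** I hooked the bar handle with one finger and pulled until the tool stopped moving while the force rose to about 8 N. The last picture puts it about 63 mm out, give or take 2 mm, against a 62 mm stop.
- **Other objects:** the bottle, beaker, tape and look-alikes look unmoved in the last pictures; I compared these by eye only. The robot is touching nothing.

My first two move calls were refused for missing fields, and nothing moved. The top and side cameras disagreed by 1–2 mm on the release hole's position, so I used a point close to both; the pin went in without touching the rim. No final check failed.

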